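# Wedge the die block fast in the press fixture

## Robot

A 6-joint arm with a two-finger parallel gripper is mounted at the origin on the work surface. World frame = base frame: x ahead of the robot, y to its left, z up, the work surface at z = 0. Lengths are in m, angles in degrees, forces in N, time in s.
With the tool pointing down it reaches from about 0.275 to 0.75 m from the base axis. Payload 10.2 kg.
Tool frame: the origin (TCP) lies midway between the tips of the shut fingers; the grasp point (between the pads) lies 19 mm behind it (robot.tcp_to_grasp is the z of the grasp point in the tool frame, in m); z points along the fingers, y is the line along which they close (so a half turn about z gives the same grasp; the last joint's range is limited). The gripper opens to 88 mm and grips with 3 to 60 N. Pads are 18 mm wide; open, the fingers measure 123 mm over their backs; the gripper's body (75 mm by 187 mm) begins 45 mm behind the grasp point.
Start: joints at [63.575, 17.928, 85.812, -0, 76.261, -12.8], TCP at [0.124, 0.51, 0.239] pointing down, gripper open.
Joint ranges: [-168.41, 168.41], [-55.51, 124.54], [10.69, 146.95], [-70.63, 250.63], [1, 178], [-165.06, 165.06]. Speed limits (degrees/s): [136.94, 136.94, 172.46, 180, 180, 180].

## Interface

Orientations are given as [roll, pitch, yaw] about the fixed x, y, z axes, in that order (R = Rz(yaw) Ry(pitch) Rx(roll)).
In Python, from rig import robot gives the robot as it stands. Calls block until the motion is done:
- robot.move_pose(position, orientation): joint-space move of the TCP to a pose.
- robot.move_straight(position, rot=None, vel=0.15): straight line of the TCP; rot=None keeps the orientation; vel is the mean speed in m/s.
- robot.movej(angles): joint-space move.
- robot.grip(opening): finger opening in m; the grip force is fixed at half the most; returns when the fingers have stopped.
- robot.hold(seconds).
- robot.ik(position, orientation): joint angles nearest the present ones, or None.
- robot.capture(name): name is "scene" or "top"; returns a dict with "image" (400x640x3 uint8, red, green, blue), "z_map" (400x640 float32, m along the optical axis (not along the pixel's ray), 0 where there is no reading), "K" (3x3 intrinsics, pixels), "world_to_cam" (4x4, takes a point from world to camera coordinates). Camera axes: x right, y down, z forward; pixel columns grow to the right and rows downward; lengths in m; the calibration is good to about 2 mm. A picture is of the moment at which its call begins.
A pose or a line that the arm cannot do raises robot.MotionError and nothing moves.
- robot.sign_off(): hands the job in; it is judged then, once.
Trained networks look in a picture, given as the dict that the camera call returned (one of the last four; its "shot" number tells which), for a name from the list of things; names that differ only in an ending like _2 or _b are one class to them, and where a whole thing is asked for, a point or a joint stands for the part that bears it (a point fixed in the world has none). Each returns a list of dicts, best first, with "score" (0 to 1); they miss things now and then, are a little off and sometimes report something else, mostly with a low value. They report only what shows in the picture. A call takes as long as a camera call. They do not tell look-alikes from the thing itself.
- robot.find_in(thing, picture): "box" ([left, top, right, bottom] in pixels, round what is visible of it).
Readings, each from a call of its own:
- robot.read_time(): time.
- robot.read_qpos(): joint angles.
- robot.read_dq(): joint speeds.
- robot.read_joint_torque(): joint torques, N m.
- robot.read_ee_pos(): TCP position.
- robot.read_eef_rot(): TCP orientation.
- robot.read_wrist_force(): force on the tool from outside, world axes, zero at the start.
- robot.read_wrist_torque(): the same for the moment, N m.
- robot.read_gripper_width(): finger opening in m.
- robot.read_grasp_force(): force on a finger pad.
Only numpy, scipy, OpenCV 4.12 (cv2) and the standard library are available. Lean on these libraries where they do the work, as an engineer would, in place of code of your own. Each camera call takes 0.05 s, during which the arm holds its last target. There are 200 camera calls.

## Task

Clamp the loose die block in the fixture: push the sliding clamp bar until the block sits square against the back stop, then slide the wedge along its ramp, between ramp and bar, until it jams and the block stays clamped when you let go. Thumb-tight will do: do not force it, and leave the other things on the bench alone.

Things in the scene. Friction and masses are not known exactly. Their poses are not given: they have to be found in the camera images.
- fixture: dark steel base plate fixed to the bench, 12 mm thick, carrying the whole clamp. Origin at bench level under the plate, which spans x -130..105, y -220..90 mm of its frame, top at z 12. x points across the clamp from the ramp to the back stop; y is the direction in which the wedge is driven home.
- ramp (a point): point on the top edge of the ramp's smooth face, 47 mm above the bench, at fixture y 0. The ramp is a steel rail 24 mm thick and 35 mm high fixed on the plate, spanning fixture y -210..50; its face looks to +x, slanted by about 8 degrees from the fixture's y, so the channel between it and the bar narrows towards +y. Axes as the fixture's.
- clamp_bar: steel bar 30 (x) x 120 (y) x 35 mm high that slides on the plate along the fixture's x only (0..40 mm travel, drag about 2 N, stays where left). Origin: centre of its underside, on the plate top; axes as the fixture's. It starts drawn back towards the ramp, so far that the wedge cannot enter the channel until the bar is pushed up to the block.
- lug (a point): centre of the top of the upright lug on the clamp bar: 14 (x) x 50 (y) x 25 mm high, top 72 mm above the bench, centred 20 mm to +y of the bar's origin. Push it to +x from behind (the ramp side). The block slides with a few N more; when it meets the stop's pad the resistance climbs by about 30 N per mm: stop at 10 to 20 N. Much over 50 N harms the clamp.
- die_block: plain aluminium block 60 (x) x 90 (y) x 40 mm high, about 0.55 kg, loose on the plate between bar and back stop, with gaps either side and a little askew. Origin: centre of its underside.
- back_stop: steel stop 110 mm long, 40 mm high, bolted to the plate where the last user left it (its place differs by some mm, so the place where the wedge jams differs by some 35 mm). On its front a stiffly sprung steel pad, 100 mm long, gives about 1 mm per 30 N. Origin: level with the stop's underside, at the face of the pad that the block bears on, mid-length; it looks to -x; axes as the fixture's.
- wedge: loose aluminium wedge, about 0.4 kg, on the plate beside the ramp, before the channel. Origin on its underside; y points to the thin end. Flat face (bar side) at x +20 mm; the other slopes to fit the ramp. Thin end at y +60 (about 30 mm thick, chamfered 6 mm on the bar side), thick end y -60 (47 mm), 33 mm high; then a thumb plate. In the channel it moves to +y of the fixture, shifting about 0.14 mm to +x per mm.
- thumb (a point): where to push the wedge to +y: centre of the rear face of its thumb plate (47 mm wide in x, 10 mm thick, 42 mm high), 70 mm behind the wedge's origin, 20 mm above its underside. The wedge goes freely (a few N) until it bears on the bar, then resistance climbs by some N per mm. A steady push of 20 to 30 N is right; friction then holds it. Pushed askew it can cock and bind early: back off and push again, nearer the ramp side. It jams 65 to 140 mm on.
- packing_block: bystander: aluminium bar 80 x 30 x 24 mm lying loose on the plate, clear of the clamp. Origin: centre of its underside
- oil_can: bystander: can, 52 mm across, 110 mm high, on the bench. Origin: centre of its underside
- wrench: bystander: open wrench 170 mm long, lying on the bench
- screwdriver: bystander: screwdriver 190 mm long, lying on the bench
- screw_tub: bystander: white tub 80 mm across, 60 mm high, on the bench
- spare_die: bystander: steel block 70 x 90 x 30 mm on the bench
- bush: bystander: stepped brass bush, 56 mm across, 50 mm high, on the bench
Mind the look-alikes: they are no part of the job. What is shaped like the wedge but purple is not meant. Leave any orange look-alike of the die_block alone.

How it is judged:
By the outcome, as a careful person would: the job done as asked, in the order asked, and still so for the second after the job is handed in, with the robot touching nothing.
It also fails if it takes over 58 s, if anything falls off the work surface, if the arm or the gripper's body presses on something with over 40 N, if the wrist force passes 120 N, or if a joint passes its speed limit or range.

## Working session

There is one attempt and no reset: what is moved stays moved. The work goes in short steps, each a Python script; the robot and the scene stay as the last script left them, time stands still between calls to the robot, and variables do not carry over. Pictures are saved under pics/ and viewed, at most 10 in all, crops included, and the job is handed in when it is done.

```bash
ls; mkdir -p pics; cat > h.py <<'E'
import numpy as np, cv2
from rig import robot
def cloud(p):
    z=p["z_map"];K=np.array(p["K"]);v,u=np.mgrid[:z.shape[0],:z.shape[1]]
    c=np.stack([(u-K[0,2])/K[0,0]*z,(v-K[1,2])/K[1,1]*z,z,np.ones_like(z)],-1)
    w=c@np.linalg.inv(np.array(p["world_to_cam"])).T
    w=w[...,:3]; w[z<=0]=np.nan
    return w
def save(p,name,roi=None,s=1):
    im=p["image"][...,::-1]
    if roi: l,t,r,b=roi; im=im[t:b,l:r]
    cv2.imwrite("pics/"+name,cv2.resize(im,None,fx=s,fy=s,interpolation=cv2.INTER_CUBIC))
E
python3 - <<'E'
from h import *
import pickle
for n in("scene","top"):
    p=robot.capture(n);save(p,n+"0.png",s=1.25);pickle.dump({k:p[k] for k in p},open(n+"0.pkl","wb"))
    w=cloud(p)
    for t in["fixture","clamp_bar","die_block","back_stop","wedge","packing_block"]:
        for d in robot.find_in(t,p)[:3]:
            b=d["box"];u,v=int((b[0]+b[2])/2),int((b[1]+b[3])/2)
            print(n,t,np.round(b),round(d["score"],2),np.round(w[min(v,399),min(u,639)],3))
print(robot.read_time())
E
```

```text
pics
scene fixture [250. 178. 392. 278.] 0.59 [0.574 0.01  0.052]
scene fixture [292. 183. 334. 220.] 0.3 [ 0.502 -0.112  0.039]
scene clamp_bar [329. 214. 367. 246.] 0.81 [0.522 0.054 0.043]
scene die_block [308. 217. 349. 253.] 0.92 [0.578 0.04  0.052]
scene die_block [377. 248. 423. 278.] 0.7 [0.516 0.214 0.039]
scene back_stop [290. 230. 331. 268.] 0.73 [0.633 0.036 0.034]
scene wedge [326. 153. 347. 182.] 0.83 [ 0.313 -0.217  0.03 ]
scene wedge [207. 154. 232. 175.] 0.74 [ 0.576 -0.505  0.026]
scene wedge [297. 185. 333. 217.] 0.62 [ 0.499 -0.107  0.043]
top fixture [282. 154. 394. 240.] 0.95 [ 0.529 -0.047  0.01 ]
top clamp_bar [289. 197. 337. 212.] 0.96 [0.505 0.02  0.044]
top die_block [231. 191. 264. 226.] 0.86 [0.495 0.198 0.04 ]
top die_block [298. 175. 331. 198.] 0.64 [0.553 0.017 0.052]
top back_stop [293. 152. 335. 168.] 0.6 [0.623 0.02  0.05 ]
top wedge [393. 259. 436. 306.] 0.9 [ 0.297 -0.248  0.03 ]
top wedge [348. 208. 398. 224.] 0.79 [ 0.475 -0.137  0.048]
top packing_block [356. 157. 378. 188.] 0.83 [ 0.591 -0.125  0.037]
0.7
```

View pics/top0.png

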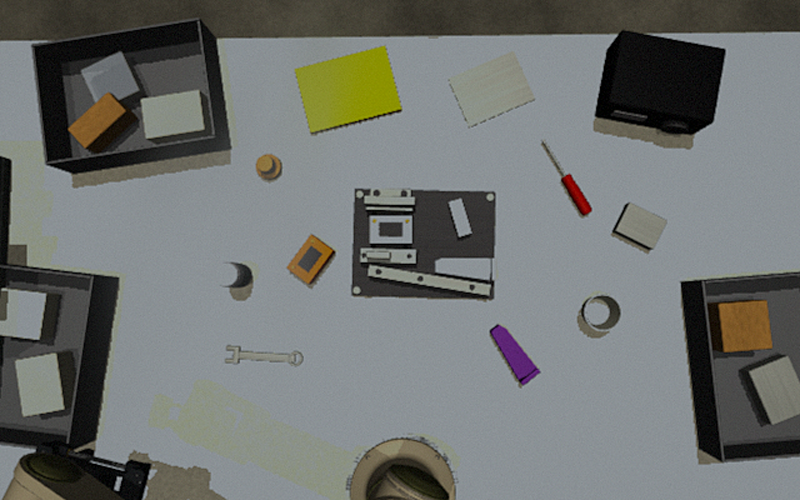

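```bash
python3 - <<'E'
import pickle
from h import *
p=pickle.load(open("top0.pkl","rb"));save(p,"crop0.png",(260,135,420,245),5)
print(p["K"],np.round(np.array(p["world_to_cam"]),3))
E
```

```text
[[515.97181029   0.         329.07740989]
 [  0.         515.97181029 199.1115482 ]
 [  0.           0.           1.        ]] [[-0.002 -1.    -0.021 -0.021]
 [-0.998  0.004 -0.065  0.52 ]
 [ 0.065  0.02  -0.998  1.388]
 [ 0.     0.     0.     1.   ]]
```

View pics/crop0.png

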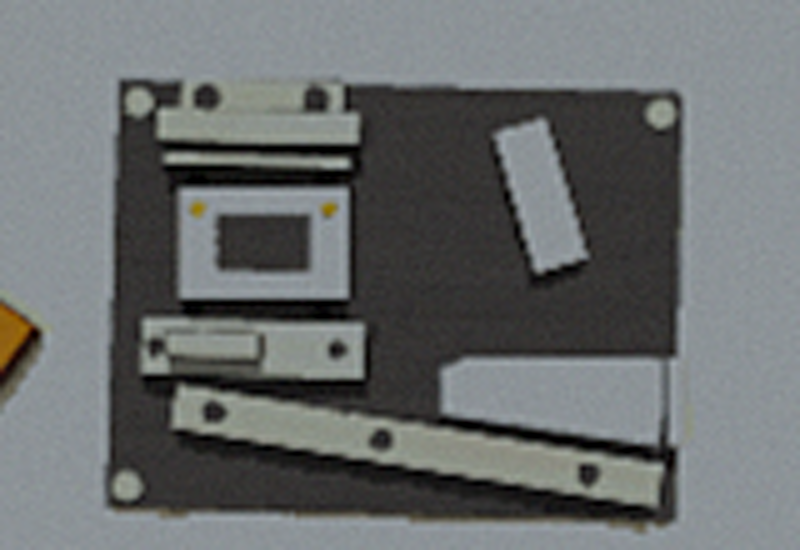

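The top view shows the fixture in the centre. Its x points up the image and its y points left.
- **Wedge candidates:** grey one on the plate at px (373,216), and a purple look-alike on the bench at (411,285). I choose the grey one.
- **Die block candidates:** grey one at (314,186), and an orange one at (249,208). I choose the grey one.
- **Lug:** on the bar at about (302,204). The crop confirms all three choices.

```bash
cat > meas.py <<'E'
from h import *
def rect(m,w):
    n,l,s,_=cv2.connectedComponentsWithStats(m.astype(np.uint8)); i=1+np.argmax(s[1:,4])
    pts=w[l==i][:,:2].astype(np.float32)*1000
    (c,sz,a)=cv2.minAreaRect(pts); return np.round(c,1),np.round(sz,1),round(a,2),len(pts)
def onplane(p,z):
    K=np.array(p["K"]);T=np.linalg.inv(np.array(p["world_to_cam"]));v,u=np.mgrid[:400,:640]
    d=np.stack([(u-K[0,2])/K[0,0],(v-K[1,2])/K[1,1],np.ones_like(u)],-1)@T[:3,:3].T
    return T[:3,3]+d*((z-T[2,3])/d[...,2])[...,None]
def box(l,t,r,b):
    m=np.zeros((400,640),bool);m[t:b,l:r]=1;return m
E
python3 - <<'E'
import pickle
from meas import *
p=pickle.load(open("top0.pkl","rb"));w=cloud(p);z=w[...,2]
g=p["image"].max(2)
roi=box(272,145,402,245)
# bench level noise
b=z[box(300,260,380,280)];print("bench",np.nanmean(b),np.nanstd(b))
w12=onplane(p,.012)
# plate: dark OR raised pixels
print("plate depth",rect(roi&(z>.007),w))
dark=roi&(g<110)&(z<.02); print("plate dark",rect(cv2.morphologyEx(dark.astype(np.uint8),cv2.MORPH_CLOSE,np.ones((3,3))),w12))
print("lug",rect(box(285,195,320,212)&(z>.062),onplane(p,.072)), )
for n,bx,zl,zh,zt in[("bar",(286,196,336,214),.040,.055,.047),("block",(294,170,332,197),.045,.06,.052),("wedge",(345,203,400,226),.038,.062,.045),("stop",(288,150,335,166),.044,.06,.052),("pad",(288,164,333,171),.03,.06,.05)]:
    m=box(*bx)&(z>zl)&(z<zh); print(n,rect(m,onplane(p,zt)),round(float(np.nanmedian(z[m])),4))
np.set_printoptions(linewidth=250)
print((z[200:228:2,340:404:3]*1000).round().astype(int)); print((g[200:228:2,340:404:3]))
E
```

```text
bench -0.0010551455371917546 0.003048305228943739
plate depth (array([532. , -48.8]), array([311.1, 238. ]), 88.84, 9236)
plate dark (array([531.3, -48.4]), array([310.1, 238.4]), 88.48, 5813)
lug (array([505.1,  47.4]), array([47.2, 13.1]), 89.81, 94)
bar (array([503.8,  26.7]), array([120. ,  29.4]), 89.8, 402) 0.0464
block (array([559.5,  21.1]), array([88.1, 56.1]), 89.79, 732) 0.0513
wedge (array([ 474.1, -138.2]), array([130.2,  45.1]), 89.82, 708) 0.0445
stop (array([621.1,  23.7]), array([109.5,  18.8]), 89.7, 280) 0.0507
pad (array([605.2,  21.2]), array([104.2,  13.4]), 89.72, 165) 0.0447
[[                  14                   15                   14                   11                   14                    8                    8                   13                   13                   10                   10
                     9                    8                   13                    8                   12                   15                   13                   13                    1                   -4                    0]
 [                  10     
[... 6680 characters left out ...]
]
 [ 54  55  48 155 150 151 156 153 153 145 150 148 151 150 148 147 149 154 157 140 151 153]
 [ 58  53  54 165 156 154 151 149 149 150 152 150 148 149 154 153 149 156 160 145 155 153]
 [ 41  42  43  50 111 135 149 160 161 155 157 151 157 152 153 152 148 159 159 143 152 148]
 [155 153 102  86  22   3   8  29  81 131 142 148 154 153 150 157 148 145 157 143 152 152]
 [149 145 141 146 155 154  96  87  25   0   5  13  48 111 134 149 161 135 168 144 150 149]
 [150 147 143 141 142 145 147 145 154 157 107  88  23   8  16  13  28  73  77 149 148 153]
 [150 149 148 145 148 140 140 144 141 143 143 150 156 161 108  92  37  30  19 154 151 149]]<stdin>:16: RuntimeWarning: invalid value encountered in cast
```

```bash
cat > push.py <<'E'
from h import *
YAW=-1.3
s,c=np.sin(np.radians(YAW)),np.cos(np.radians(YAW))
FX=np.array([c,s,0]);FY=np.array([-s,c,0])
def F(): return np.array(robot.read_wrist_force())
def push(start,d,meas,dist,step,stop,vel=.03,fine=.0005,thr=6):
    """advance along d from start until -F.meas > stop; returns travel, force"""
    f0=F();t=0;f=0;log=[]
    while t<dist:
        t+=fine if f>thr else step
        robot.move_straight((start+t*d).tolist(),vel=vel)
        f=float(-(F()-f0)@meas); log.append((round(t*1000,1),round(f,1)))
        if f>stop: break
    return t,f,log
E
python3 - <<'E'
from push import *
robot.grip(0.0)
o=[180,0,YAW]
try: q=robot.ik([.474,.048,.2],o);print(q)
except Exception as e: print(e)
print(robot.ik([.474,.048,.2],[180,0,180+YAW]), robot.ik([.47,-.235,.1],o))
robot.move_pose([.474,.048,.2],o)
robot.move_straight([.474,.048,.056],vel=.12)
print(robot.read_ee_pos(),robot.read_eef_rot(),F(),robot.read_time())
t,f,log=push(np.array([.474,.048,.056]),FX,FX,.02,.002,3.5,vel=.04)
print(log,robot.read_time())
E
```

```text
[-8.34686285e+00  1.38713746e+01  9.72353969e+01 -2.54444375e-14
  6.88932285e+01  8.29531372e+01]
[ -8.34686285  13.87137458  97.23539691   0.          68.89322851
 -97.04686285] [-3.93518112e+01  2.67218732e+01  9.55928759e+01 -2.54444375e-14
  5.76852509e+01  5.19481888e+01]
[0.47437032 0.04796958 0.05653921] [ 1.79992445e+02 -6.67512590e-02 -1.29757965e+00] [ 0.83141775  0.15916127 -1.30653146] 5.4417
[(2.0, 1.1), (4.0, 0.7), (6.0, 0.7), (8.0, 1.1), (10.0, 0.2), (12.0, 1.0), (14.0, 1.6), (16.0, 1.8), (18.0, 0.6), (20.0, 0.3)] 7.9417
```

```bash
python3 - <<'E'
from push import *
f0=np.array([.5,.16,-1.3]);st=np.array([.474,.048,.056]);t=.02;f=0;log=[]
while t<.05:
    t+=.0005 if f>6 else .0015
    robot.move_straight((st+t*FX).tolist(),vel=.04)
    f=float(-(F()-f0)@FX);log.append((round(t*1000,1),round(f,1)))
    if f>13:break
print(log,robot.read_ee_pos(),robot.read_time())
p=robot.capture("top");save(p,"crop1.png",(260,135,420,245),5)
E
```

```text
[(21.5, 1.2), (23.0, 2.2), (24.5, 1.4), (26.0, 3.7), (27.5, 4.3), (29.0, 4.5), (30.5, 4.2), (32.0, 4.2), (33.5, 4.2), (35.0, 3.8), (36.5, 4.1), (38.0, 9.3), (38.5, 11.3), (39.0, 15.5)] [0.51127867 0.04714358 0.05594352] 11.4417
```

View pics/crop1.png

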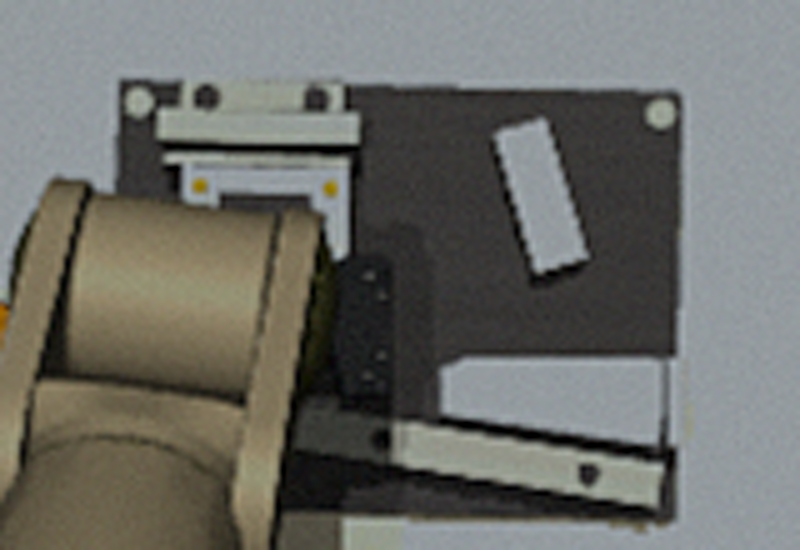

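The block's front now lies flat along the pad (crop rows ~160, columns 180–350), held at 15 N. Next I retract and go to the wedge's thumb plate.

```bash
python3 - <<'E'
from push import *
e=np.array(robot.read_ee_pos())
robot.move_straight((e-.012*FX).tolist(),vel=.1)
robot.move_straight([.49,.04,.12],vel=.2)
robot.move_pose([.470,-.236,.12],[180,0,YAW])
p=robot.capture("top");save(p,"crop2.png",(260,135,420,245),5)
robot.move_straight([.470,-.236,.026],vel=.12)
print(robot.read_ee_pos(),F(),robot.read_time())
d=np.array([.161,.987,0])
t,f,log=push(np.array([.470,-.236,.026]),d,FY,.040,.005,8,vel=.05)
print(log,robot.read_ee_pos(),F(),robot.read_time())
p=robot.capture("top");save(p,"crop3.png",(260,135,420,245),5)
E
```

```text
[ 0.47039205 -0.23616928  0.02665202] [-0.9257572   0.20779082 -0.17817782] 14.3083
[(5.0, 0.8), (10.0, 0.3), (15.0, 0.7), (20.0, -0.6), (25.0, -0.5), (30.0, -0.5), (35.0, 0.8), (40.0, 0.0)] [ 0.47644143 -0.19617471  0.02598582] [0.41553156 0.13970975 0.50444496] 16.3083
```

View pics/crop2.png

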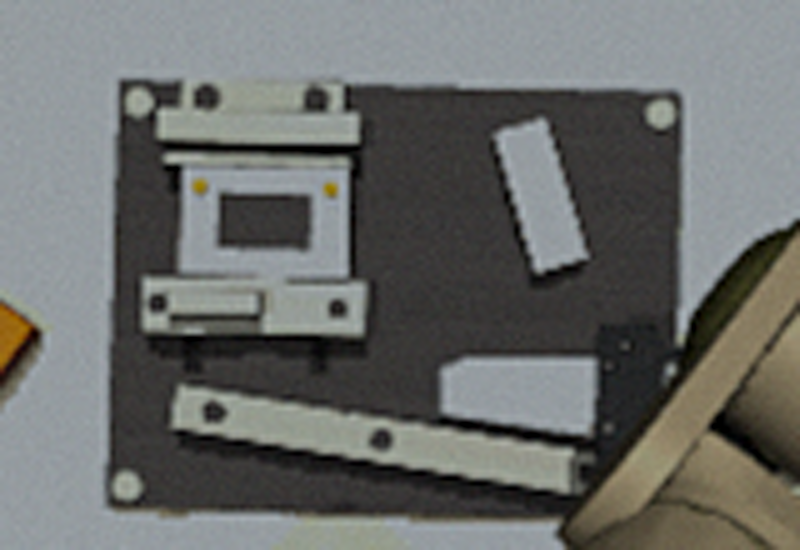

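View pics/crop3.png

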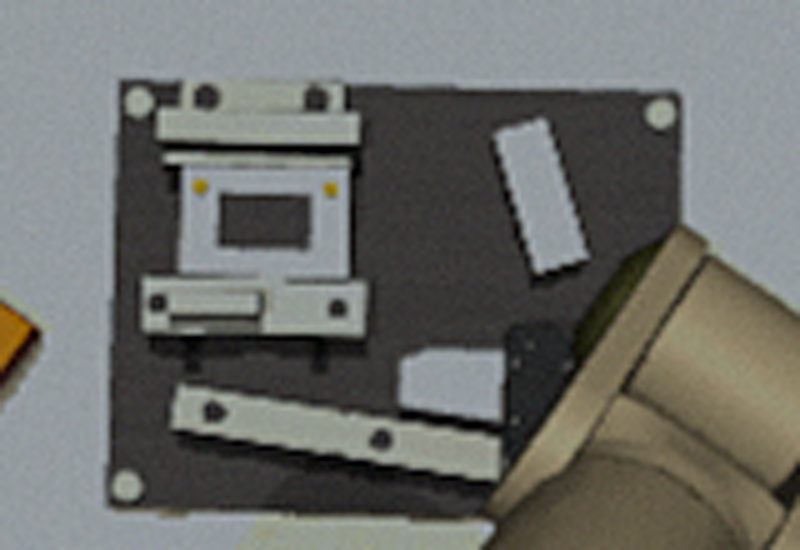

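The wedge has gone about 22 mm, following the ramp squarely. Its thin end is at crop (400,380) and the channel mouth is clear, so I carry on to the jam.

```bash
python3 - <<'E'
from push import *
d=np.array([.161,.987,0]);st=np.array([.470,-.236,.026])+.04*d
t,f,log=push(st,d,FY,.135,.004,24,vel=.05,fine=.001,thr=4)
print(log,robot.read_ee_pos(),F(),robot.read_time())
p=robot.capture("top");save(p,"crop4.png",(260,135,420,245),5)
E
```

```text
[(4.0, 0.1), (8.0, -1.1), (12.0, 0.1), (16.0, -0.2), (20.0, -0.6), (24.0, 0.4), (28.0, -0.9), (32.0, 0.3), (36.0, -0.1), (40.0, -0.1), (44.0, 0.0), (48.0, 0.4), (52.0, 0.4), (56.0, -0.1), (60.0, 0.6), (64.0, -0.1), (68.0, -0.4), (72.0, 0.0), (76.0, 0.1), (80.0, 0.5), (84.0, -0.1), (88.0, 0.3), (92.0, -1.2), (96.0, -0.6), (100.0, -0.0), (104.0, 6.6), (105.0, 11.7), (106.0, 13.3), (107.0, 16.9), (108.0, 17.8), (109.0, 20.4), (110.0, 23.3), (111.0, 25.0)] [ 0.49395191 -0.09014113  0.02641441] [-10.73323446 -25.06019488   3.0802595 ] 24.6083
```

View pics/crop4.png

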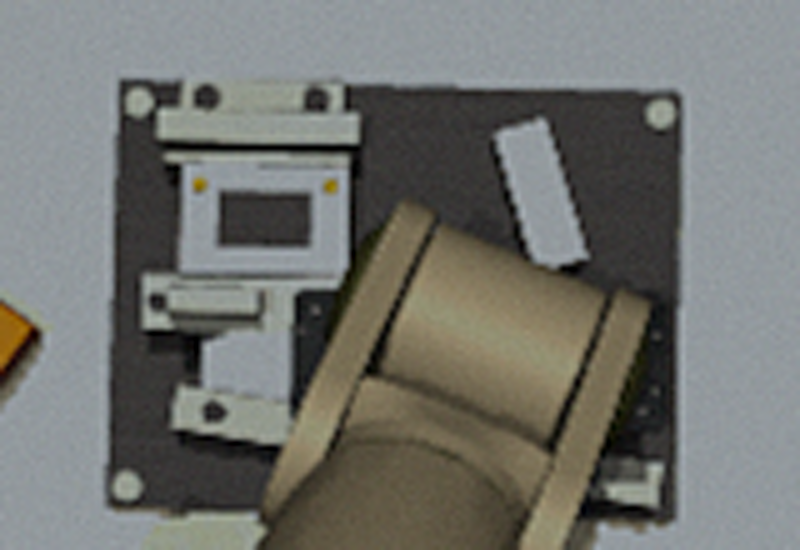

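The wedge has jammed about 130 mm on, lying along the ramp and bar at 25 N. There was some sideways load on the finger, so I back off and push once more, straight and nearer the ramp side, then release and check that it holds.

```bash
python3 - <<'E'
from push import *
e=np.array([.49431,-.08697,.026])  # last commanded
robot.move_straight((e-.012*FY).tolist(),vel=.08)
st=e-.012*FY-.006*FX
robot.move_straight(st.tolist(),vel=.08)
t,f,log=push(st,FY,FY,.022,.003,26,vel=.05,fine=.001,thr=4)
robot.hold(.3)
print(log,robot.read_ee_pos(),F(),robot.read_time())
e=np.array(robot.read_ee_pos());e[2]=.026
robot.move_straight((e-.02*FY).tolist(),vel=.08)
robot.move_straight((e-.02*FY+[0,0,.15]).tolist(),vel=.2)
robot.move_pose([.40,-.28,.25],[180,0,YAW])
p=robot.capture("top");save(p,"crop5.png",(260,135,420,245),5)
import pickle;pickle.dump(dict(p),open("top5.pkl","wb"))
print(robot.read_time())
E
```

```text
[(3.0, 0.2), (6.0, 0.6), (9.0, 4.6), (10.0, 10.9), (11.0, 18.1), (12.0, 22.9), (13.0, 27.0)] [ 0.48862323 -0.08939962  0.02655954] [ -6.56434436 -26.67212025   0.84371038] 27.2583
29.4833
```

View pics/crop5.png

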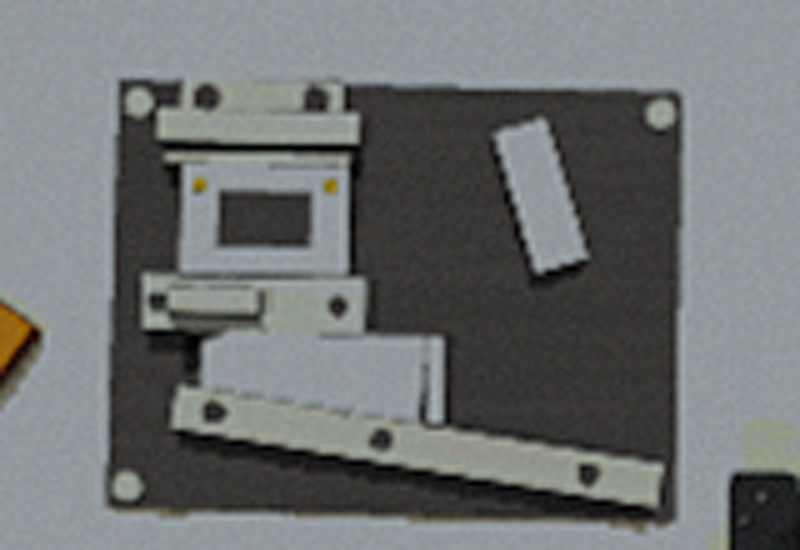

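The wedge's thin end is at crop (203,365) and its thumb plate at (437,380). It lies flush along both ramp and bar, the block is square on the pad, and nothing moved on release. Handing in.

```bash
python3 -c "
from rig import robot
print(robot.sign_off())"
```

```text
the job is handed in; nothing more can be done
None
```

The die block is clamped square against the back stop and the wedge is jammed about 130 mm on at 27 N; it stayed put after I let go, the other things were left alone, and I handed the job in at about 29.5 s (no verdict came back).

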